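# Unclip the spice-crushing dish and hold its lip over the ramekin

### The arm

A 6-joint arm with a two-finger parallel gripper is mounted at the origin on a cart in front of the work surface, level with it; the furniture and walls round the work are solid. World frame = base frame: x ahead of the robot, y to its left, z up, the work surface at z = 0. Lengths are in mm, angles in rad, forces in N, time in s.
With the tool pointing down it reaches from about 325 to 775 mm from the base axis. Payload 5.5 kg.
Tool frame: the origin (TCP) lies midway between the tips of the shut fingers; the grasp point (between the pads) lies 19 mm behind it (grasp_offset is the distance from the TCP to the grasp point, in mm); z points along the fingers, y is the line along which they close (so a half turn about z gives the same grasp; the last joint's range is limited). The gripper opens to 85 mm and grips with 20 to 120 N. Pads are 22 mm wide; open, the fingers measure 114 mm over their backs; the gripper's body (76 mm by 85 mm) begins 54 mm behind the grasp point. The pads swing forward as they close: fully open they stand 13 mm farther back than shut.
Start: joints at [1.11, 0.091, 1.231, -0, 1.82, -0.057], TCP at [235.755, 551.757, 195.875] pointing down, gripper open.
Joint ranges: [-2.87, 2.87], [-0.86, 2.18], [0.17, 2.46], [-1.51, 4.65], [0.06, 2.69], [-2.65, 2.65]. Speed limits (rad/s): [2.57, 2.57, 3.01, 3.14, 3.14, 3.14].

### API

Orientations are given as a unit quaternion [w, x, y, z].
In Python, from cell import goto, move_straight, movej, let_go, close, wait, inverse_kinematics, read_camera, PlanningError, hand_in, current_t, current_q, current_joint_vel, current_joint_torque, current_position, current_tool_rot, current_force, current_ft_torque, current_grip_width, current_gripper_force, grasp_offset gives the robot as it stands. Calls block until the motion is done:
- goto(position, orientation): joint-space move of the TCP to a pose.
- move_straight(position, orientation=None, speed=150, max_force=None): straight line of the TCP; orientation=None keeps the orientation; speed is the mean speed in mm/s. With max_force (N) it stops when the force on the tool has changed by that much, and returns True; else False.
- movej(angles): joint-space move.
- let_go() and close(newtons=None): open the fingers fully, or close them until they stop; newtons is the grip in N (None keeps the last).
- wait(seconds).
- inverse_kinematics(position, orientation): joint angles nearest the present ones, or None.
- read_camera(name): name is "side" or "top"; returns a dict with "image" (384x512x3 uint8, red, green, blue), "vfov" (degrees; the focal length in pixels is half the picture's height over the tangent of half this angle, whatever the lens; pixels are square), "cx", "cy" (the principal point, pixels), "k1" (the pictures are not rectified: a ray, as slopes to the right and down, at radius r is drawn at 1 + k1 r^2 times it, then the intrinsics apply), "world_from_camera" (4x4, takes a point from camera to world coordinates). Camera axes: x right, y down, z forward; pixel columns grow to the right and rows downward; lengths in mm; the calibration is good to about 2 mm. A picture is of the moment at which its call begins. There is no depth.
A pose or a line that the arm cannot do raises PlanningError and nothing moves.
- hand_in(): hands the job in; it is judged then, once.
Readings, each from a call of its own:
- current_t(): time.
- current_q(): joint angles.
- current_joint_vel(): joint speeds.
- current_joint_torque(): joint torques, N m.
- current_position(): TCP position.
- current_tool_rot(): TCP orientation.
- current_force(): force on the tool from outside, world axes, zero at the start.
- current_ft_torque(): the same for the moment, N m.
- current_grip_width(): finger opening in mm.
- current_gripper_force(): force on a finger pad.
Only numpy, scipy, OpenCV 4.12 (cv2) and the standard library are available. Lean on these libraries where they do the work, as an engineer would, in place of code of your own. Each camera call takes 0.05 s, during which the arm holds its last target. There are 200 camera calls.

### The job

Free the steel spice-crushing dish by turning both wing clips on its board anticlockwise as far as they go. Then lift the dish straight up by its arched handle until all of it is higher than the clips, turn it a quarter turn towards the white ramekin so that its pouring lip is over the ramekin's mouth while the dish stays above its board, keeping it level with the loose stone ball resting in its middle, and finish holding it there, still. Do not touch the ball with the gripper, and leave the ramekin, tin, lemon and teaspoon where they stand.

Things in the scene. Friction and masses are not known exactly. Their poses are not given: they have to be found in the camera images.
- stand: wooden board, 200 (x) x 184 (y) x 18 mm, fixed to the worktop; origin at the centre of its underside, z up; yaw varies. The dish stands centred on it in a ring 6 mm high (3 mm play). Clips stand at (-78, +76) and (+78, -76) mm in its frame. The ramekin and the closed tin stand about 147 mm from its centre along its +y and -y, which is where varies.
- clip_near (a joint): wing clip at (-78, +76) mm in the board's frame, turning about a vertical axis, rad; 0 to 0.2 at the start (its steel tongue lies over the dish's rim, so the dish cannot be lifted), grows anticlockwise seen from above to the end stop at 1.4 (tongue clear of the dish). Stays where it is left; friction 0.04 N m.
- clip_near_wing (a point): centre of the black upright wing of that clip: 36 mm long, 12 mm thick, 42 mm high (from 56 to 98 mm above the worktop); this point lies on the turning axis, 81 mm above the worktop. The x axis of the point runs along the wing and along the tongue, from the axis to the tongue's tip 45 mm away (to the dish's centre at joint value 0); z is up.
- clip_far (a joint): the same for the second clip, at (+78, -76) mm in the board's frame; also opens anticlockwise, to 1.4 rad.
- clip_far_wing (a point): the wing of the second clip; same shape, height and axes as the first.
- dish: the steel spice-crushing dish, radius 86 mm, rim 30 mm above its underside, about 0.3 kg; origin at the centre of its underside, z up. Its upper face is a 7 degree cone falling to the middle, 8 mm above the underside. The pouring lip points along -x (at the start the board's -x within 0.1 rad); the handle's two wires rise from the rim at y = +-80 mm.
- dish_grip (a point): centre of the dark wooden grip bar at the top of the dish's arched handle: bar 62 mm long along the dish's y, 14 mm thick along x, 22 mm high. The point lies on the dish's axis, 93 mm above its underside (111 mm above the worktop at the start); axes are the dish's.
- dish_lip (a point): tip of the dish's pouring lip (an open channel 32 mm wide), 120 mm out from the dish's axis along its -x and 64 mm below the grip point.
- ball: the stone ball itself (see ball_center); its axes turn as it rolls.
- ball_center (a point): centre of the loose grey stone ball, diameter 32 mm, about 45 g, lying in the middle of the dish. It rolls off the middle if the dish is tilted by more than about 6 degrees or jerked sideways.
- ramekin: round white ramekin, open at the top, 90 mm across the rim, 52 mm high, loose; origin at the centre of its underside.
- pea_tin: bystander: closed food tin, 75 mm across, 58 mm high, loose; origin at the centre of its underside.
- lemon: bystander: lemon, 71 x 53 x 51 mm, loose, left of the board; origin at the centre of its underside.
- teaspoon: bystander: teaspoon, 130 x 26 x 11 mm, loose, right of the board; origin at the centre of its underside.
Mind the look-alikes: they are no part of the job. What is shaped like the ramekin but pink is not meant.

How it is judged (in metres and radians):
On the way, in this order (a step that is already met when the one before it is completed fails the run):
1. both clips turned to their end stops while the dish is still in its seat (value of joint each of clip_near, clip_far above 1.28 rad and height (world z) of dish_grip below 0.118 m), for 0.2 s.
2. the dish lifted clear of the clips, ball in its middle (height (world z) of dish_grip above 0.18 m and horizontal distance between ball_center and dish_grip below 0.025 m), for 0.2 s.
At the end, for the whole second after the job is handed in: Dish held still: grip bar over 180 mm up, level within 0.1 rad, ball within 15 mm of its axis, dish x within 0.35 rad of the board's y, lip tip within 40 mm (plan) of the ramekin's centre, dish axis within 90 mm of the board's centre, clips over 1.2 rad, ramekin upright, not moved 25 mm (height (world z) of dish_grip above 0.18 m and contact force between dish and the fingers above 2 N and angle between each of dish_grip, ramekin's own z axis and vertical below 0.1 rad and horizontal distance between ball_center and dish_grip below 0.015 m and z of ball_center in the frame of dish_grip between -0.085 and -0.06 m and angle between the x axis of dish_grip and the y axis of stand, either way round below 0.35 rad and horizontal distance between dish_lip and ramekin below 0.04 m and horizontal distance between dish_grip and stand below 0.09 m and value of joint each of clip_near, clip_far above 1.2 rad and linear speed of dish below 0.03 m/s and angular speed of dish below 0.2 rad/s and distance of ramekin from where it was at the start of the episode below 0.025 m); the arm keeps its last pose, push and grip.
It fails at once if the ball rolled more than 30 mm from the dish's middle (horizontal distance between ball_center and dish_grip above 0.03 m).
It fails at once if the gripper touched the ball (contact force between the fingers and ball above 0.5 N).
It fails at once if ramekin, tin, lemon or teaspoon pushed away (distance of any of ramekin, pea_tin from where it was at the start of the episode above 0.025 m or distance of any of lemon, teaspoon from where it was at the start of the episode above 0.03 m).
It also fails if it takes over 59 s, if anything falls off the work surface, if the arm or the gripper's body presses on something with over 40 N, if the wrist force passes 120 N, or if a joint passes its speed limit or range.

## Working session

There is one attempt and no reset: what is moved stays moved. The work goes in short steps, each a Python script; the robot and the scene stay as the last script left them, time stands still between calls to the robot, and variables do not carry over. Pictures are saved under pics/ and viewed, at most 10 in all, crops included, and the job is handed in when it is done.

```bash
ls; mkdir -p pics
python3 - <<'E'
from cell import *
import cv2,numpy as np
for n in("top","side"):
    d=read_camera(n); cv2.imwrite(f"pics/{n}0.png",cv2.cvtColor(d["image"],cv2.COLOR_RGB2BGR))
    print(n,d["vfov"],d["cx"],d["cy"],d["k1"],np.round(d["world_from_camera"],4).tolist())
print(current_t(),current_tool_rot(),current_position(),grasp_offset() if callable(grasp_offset) else grasp_offset)
E
```

```text
pics
top 55.508538245833094 255.72539856697776 188.6575521759818 -0.08948104234712498 [[-0.015, -0.9833, 0.1814, 327.044], [-0.9998, 0.0122, -0.0163, 27.9247], [0.0138, -0.1817, -0.9833, 1035.5941], [0.0, 0.0, 0.0, 1.0]]
side 45.70430593046707 260.6564082431488 189.51295657151724 -0.04767353990404262 [[-0.9959, 0.0593, -0.0683, 560.0599], [0.0905, 0.6448, -0.759, 942.1421], [-0.001, -0.762, -0.6475, 895.3726], [0.0, 0.0, 0.0, 1.0]]
0.1 [-2.38626727e-04  2.00497656e-01  9.79693766e-01 -8.70077645e-04] [235.5778524  551.47270057 194.83629755] 18.700000000000003
```

View pics/top0.png

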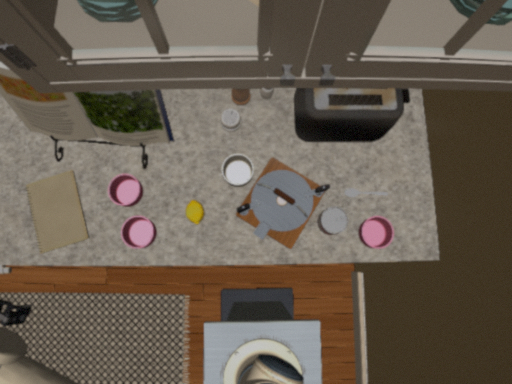

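View pics/side0.png

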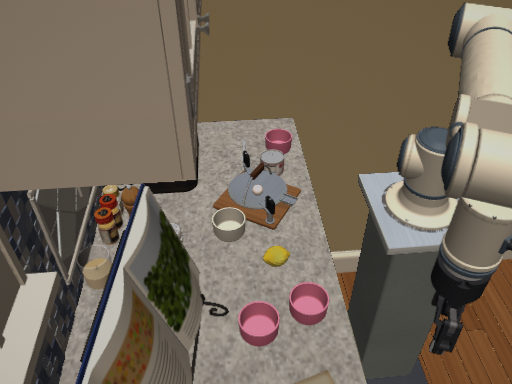

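The top view shows the board at about (281,202), its near clip at (243,209) and its far clip at (322,188). The white ramekin is at (238,170), the tin at (333,221), the lemon at (194,211) and the spoon at (365,193). The grip bar is at (284,197).
Possible confusions for the ramekin: three pink ones at (125,190), (138,232) and (376,232), plus a small white jar at (231,118). I choose the white one at (238,170), at the board's +y side, and will check it in a close crop.

```bash
cat > h.py <<'E'
import numpy as np,cv2
from cell import *
from scipy.spatial.transform import Rotation as R
def ray(d,p):
    f=d["image"].shape[0]/2/np.tan(np.radians(d["vfov"])/2)
    K=np.array([[f,0,d["cx"]],[0,f,d["cy"]],[0,0,1.]])
    u=cv2.undistortPoints(np.array([[p]],float),K,np.array([d["k1"],0,0,0.]))[0,0]
    T=np.array(d["world_from_camera"]); return T[:3,3],T[:3,:3]@[u[0],u[1],1]
def onplane(d,p,z):
    o,v=ray(d,p); return (o+v*(z-o[2])/v[2])
def tri(d1,p1,d2,p2):
    o,v=ray(d1,p1);q,w=ray(d2,p2)
    s=np.linalg.lstsq(np.c_[v,-w],q-o,rcond=None)[0]
    a,b=o+v*s[0],q+w*s[1]; return (a+b)/2,np.linalg.norm(a-b)
E
python3 - <<'E'
from h import *
t=read_camera("top");s=read_camera("side")
a=cv2.resize(t["image"][145:255,205:355],None,fx=5,fy=5,interpolation=cv2.INTER_CUBIC)
cv2.imwrite("pics/topc.png",a[:,:,::-1])
b=cv2.resize(s["image"][140:245,205:310],None,fx=5.6,fy=5.6,interpolation=cv2.INTER_CUBIC)
cv2.imwrite("pics/sidec.png",b[:,:,::-1])
E
```

```text
(no output)
```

View pics/topc.png

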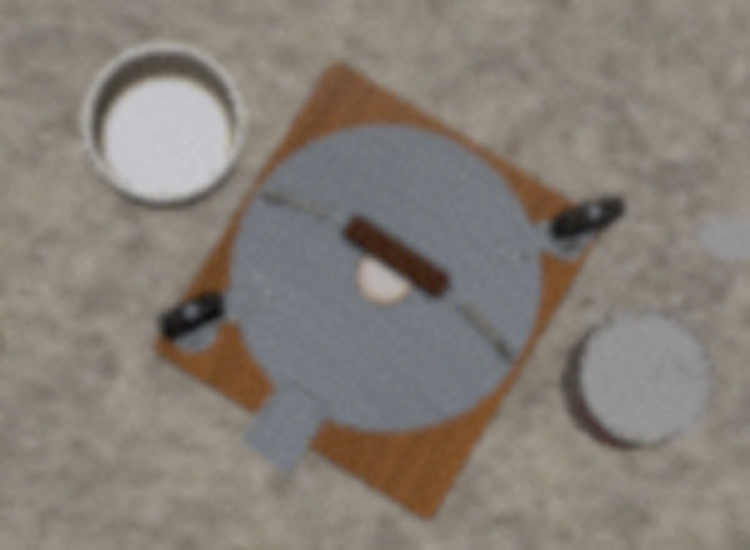

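View pics/sidec.png

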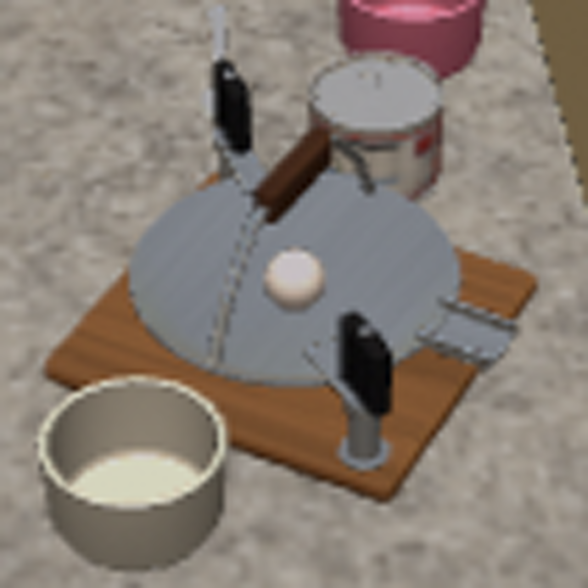

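The crops confirm the choices: the white, open ramekin stands on the board's +y side, with the clips, lip and bar as expected. Next I turn these into positions.

```bash
cat >> h.py <<'E'
def crop_top(u,v): return ((u+.5)/5-.5+205,(v+.5)/5-.5+145)
def blob(mask,x0,y0,x1,y1):
    m=np.zeros_like(mask);m[y0:y1,x0:x1]=mask[y0:y1,x0:x1]
    c=cv2.findContours(m,cv2.RETR_EXTERNAL,cv2.CHAIN_APPROX_NONE)[0]
    return max(c,key=cv2.contourArea)[:,0]
E
python3 - <<'E'
from h import *
t=read_camera("top");s=read_camera("side")
P=lambda c,z:np.array([onplane(t,p,z) for p in c])[:,:2].astype(np.float32)
hsv=cv2.cvtColor(t["image"],cv2.COLOR_RGB2HSV);
# board corners by hand from crop at z=18
T,B,L=[onplane(t,crop_top(*p),18)[:2] for p in((338,60),(430,520),(155,348))]
print("corners",T.round(),B.round(),L.round(),"sides",np.linalg.norm(T-L),np.linalg.norm(B-L),"centre",(T+B)/2)
# L->T is +x? L=(-x,+y), T=(+x,+y), B=(-x,-y)
yaw=np.arctan2(*(T-L)[::-1]); yaw2=np.arctan2(*(L-B)[::-1])-np.pi/2
print("yaw",yaw,yaw2)
c=(T+B)/2; 
v=hsv[:,:,2];sat=hsv[:,:,1];hue=hsv[:,:,0]
for n,box in(("near",(230,195,256,220)),("far",(308,178,336,200))):
    b=blob(((v<65)).astype(np.uint8),*box); r=cv2.minAreaRect(P(b,98)); print(n,r)
for n,z,uv in (("nearend",98,(165,325)),("nearend2",98,(222,302)),("farend",98,(552,228)),("farend2",98,(622,203))): print(n,onplane(t,crop_top(*uv),z).round(1))
b=blob(((sat>110)&(v<105)&((hue<14)|(hue>170))).astype(np.uint8),268,183,300,208); print("bar",cv2.minAreaRect(P(b,122)),len(b))
print("bartop corners",[onplane(t,crop_top(*p),122)[:2].round(1) for p in((360,214),(342,237),(451,276),(435,299))])
ram=P([crop_top(*p) for p in((83,125),(245,125),(163,42),(163,208),(106,67),(221,184),(221,67),(106,184))],52)
print("ramekin",cv2.fitEllipse(ram))
print("lip tip",onplane(t,crop_top(267,455),47))
print("ball",tri(t,crop_top(383,280),s,((295.5)/5.6-.5+205,(279)/5.6-.5+140)))
print("tin",cv2.fitEllipse(P([crop_top(*p) for p in((578,380),(712,380),(645,312),(645,446),(597,333),(692,427))],58)))
# cabinet front lower corner
o,d=ray(s,(198,186));
pl=np.cross(ray(t,(150,86))[1],ray(t,(400,86))[1]);o2=ray(t,(150,86))[0]
print("cab",o+d*(pl@(o2-o))/(pl@d))
E
```

```text
corners [608. -38.] [345. -83.] [443.  68.] sides 196.8138838900664 180.157627629697 centre [476.72525553 -60.40088513]
yaw -0.5713144851639353 -0.5732732155972659
near ((450.6492004394531, 46.55628204345703), (14.006756782531738, 32.42228698730469), 26.021831512451172)
far ((497.8219299316406, -161.04568481445312), (13.47823429107666, 37.88611602783203), 13.349432945251465)
nearend [445.6  60.1  98. ]
nearend2 [457.2  30.5  98. ]
farend [ 494.  -143.1   98. ]
farend2 [ 506.9 -180.9   98. ]
bar ((476.0005187988281, -58.897396087646484), (54.87923812866211, 9.963278770446777), 53.99053955078125) 40
bartop corners [array([498.2, -40.5]), array([486.4, -31.1]), array([465.6, -86. ]), array([454. , -77.5])]
ramekin ((563.1043090820312, 61.665470123291016), (89.66779327392578, 94.46854400634766), 93.30134582519531)
lip tip [380.72525232   7.32325959  47.        ]
ball (array([477.92057402, -58.7101869 ,  42.30397229]), np.float64(3.8915491717826796))
tin ((417.747314453125, -197.62461853027344), (71.49819946289062, 74.40595245361328), 36.99831771850586)
cab [603.97604427 443.13915424 483.07082424]
```

```bash
cat >> h.py <<'E'
C=np.array([476.7,-59.6]); YAW=-.572
NEAR=np.array([451.8,46.4]); FAR=np.array([500.7,-164.5]); RAM=np.array([563.,61.5])
def ori(psi):
    return np.roll((R.from_euler('z',psi)*R.from_euler('x',np.pi)).as_quat(),1)
def pos(xy,z): return np.array([xy[0],xy[1],z])
E
python3 - <<'E'
from h import *
print(current_q())
for n,xy,z,psis in(("near",NEAR,62,(-1.197,.06)),("far",FAR,62,(-1.26,.06)),("dish",C,92,(.956,-.62))):
    for k in(0,np.pi,-np.pi):
        for p in psis:
            q=inverse_kinematics(pos(xy,z+100),ori(p+k)); print(n,round(p+k,2),None if q is None else np.round(q,2))
E
```

```text
[ 1.11030756e+00  9.13708285e-02  1.23108966e+00 -7.16613638e-07
  1.81979014e+00 -5.66902567e-02]
near -1.2 None
near 0.06 [ 0.03 -0.31  1.66 -0.    1.79  1.54]
near 1.94 [ 0.03 -0.31  1.66  0.    1.79 -0.35]
near 3.2 [ 0.03 -0.31  1.66  0.    1.79 -1.6 ]
near -4.34 [ 0.03 -0.31  1.66  0.    1.79 -0.35]
near -3.08 [ 0.03 -0.31  1.66  0.    1.79 -1.6 ]
far -1.26 [-0.38 -0.11  1.49 -0.    1.76  2.45]
far 0.06 [-0.38 -0.11  1.49 -0.    1.76  1.13]
far 1.88 [-0.38 -0.11  1.49  0.    1.76 -0.69]
far 3.2 [-0.38 -0.11  1.49  0.    1.76 -2.01]
far -4.4 [-0.38 -0.11  1.49  0.    1.76 -0.69]
far -3.08 [-0.38 -0.11  1.49  0.    1.76 -2.01]
dish 0.96 [-0.2  -0.23  1.55 -0.    1.83  0.42]
dish -0.62 [-0.2  -0.23  1.55 -0.    1.83  2.  ]
dish 4.1 None
dish 2.52 [-0.2  -0.23  1.55  0.    1.83 -1.15]
dish -2.19 None
dish -3.76 [-0.2  -0.23  1.55  0.    1.83 -1.15]
```

```bash
cat >> h.py <<'E'
def clip(xy,psi0,psi1,z=66):
    goto(pos(xy,165),ori(psi0)); print("t",current_t())
    print("hit",move_straight(pos(xy,z),speed=120,max_force=15),current_position().round(1))
    f0=current_force(); close(20); print("t",current_t(),"w",current_grip_width(),"gf",current_gripper_force(),"dF",(current_force()-f0).round(1))
    q=np.array(current_q()); n=5
    for p in np.linspace(psi0,psi1,n+1)[1:]:
        move_straight(pos(xy,z),ori(p)) 
    print("t",current_t(),"M",np.round(current_ft_torque(),2),"F",(current_force()-f0).round(1),np.round(current_q()[5]-q[5],3),current_grip_width())
E
python3 - <<'E'
from h import *
clip(NEAR,1.94,np.pi-1.344+1.40)
E
```

```text
t 2.2833
hit False [452.4  46.5  67. ]
t 4.025 w -0.25577427457919727 gf 0.0 dF [ 0.4  0.6 -0.4]
t 6.025 M [-0.07 -0.01  0.01] F [-0.7 -0.4 -0.3] -1.252 -0.04761252758549614
```

The fingers closed on nothing, so I need a look from both views.

Run:
```python
from h import *
t=read_camera("top");s=read_camera("side")
a=cv2.resize(t["image"][145:255,205:345],None,fx=3,fy=3)
b=cv2.resize(s["image"][130:240,210:330],None,fx=3,fy=3)
cv2.imwrite("pics/m1.png",np.hstack([a,b])[:,:,::-1])
```

```text
(no output)
```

View pics/m1.png

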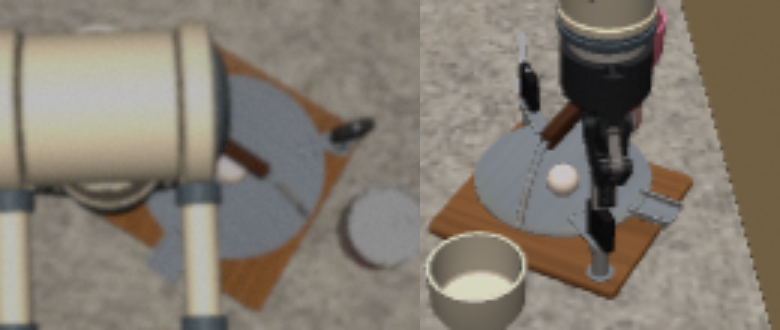

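```bash
cat >> h.py <<'E'
def proj(d,X):
    f=d["image"].shape[0]/2/np.tan(np.radians(d["vfov"])/2)
    K=np.array([[f,0,d["cx"]],[0,f,d["cy"]],[0,0,1.]]);M=np.linalg.inv(d["world_from_camera"])
    return cv2.projectPoints(np.array([X],float),cv2.Rodrigues(M[:3,:3])[0],M[:3,3],K,np.array([d["k1"],0,0,0.]))[0].ravel()
E
python3 - <<'E'
from h import *
t=read_camera("top");s=read_camera("side")
p=current_position();print(p)
for n,X in(("tcp",p),("wingtop",pos(NEAR,98)),("wingbot",pos(NEAR,56)),("base",pos(NEAR,18))): print(n,proj(s,X).round(1), ((proj(s,X)-[210,130])*3+[420,0]).round())
print(tri(t,crop_top(192,316),s,(360/5.6-.5+205,318/5.6-.5+140)))
cv2.imwrite("pics/m2.png",cv2.resize(s["image"][165:235,235:310],None,fx=8,fy=8,interpolation=cv2.INTER_CUBIC)[:,:,::-1])
E
```

```text
[451.80535626  46.38928807  65.99315433]
tcp [270.9 207.4] [603. 232.]
wingtop [271.1 198.5] [603. 205.]
wingbot [270.9 210.1] [603. 240.]
base [270.7 220.2] [602. 271.]
(array([453.59424834,  45.02720785, 103.56057006]), np.float64(8.586920409435546))
```

View pics/m2.png

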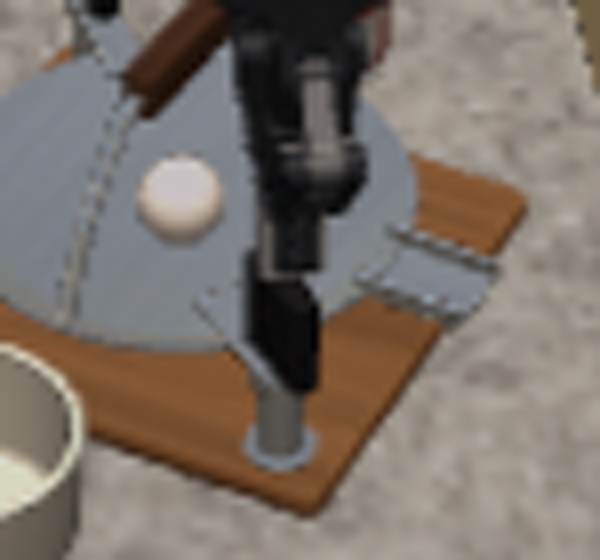

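Run:
```python
from h import *
move_straight(pos(NEAR,150),speed=150)
s=read_camera("side");p=current_position()
print(current_t(),p,current_grip_width(),(proj(s,[235.6,551.5,194.8])).round(1),"tcp",proj(s,p).round(1),((proj(s,p)-[235,140])*6).round())
i0=cv2.imread("pics/side0.png")[:,:,::-1]
a=cv2.resize(s["image"][140:235,235:300],None,fx=6,fy=6,interpolation=cv2.INTER_CUBIC)
b=cv2.resize(i0[285:380,415:480],None,fx=6,fy=6,interpolation=cv2.INTER_CUBIC)
cv2.imwrite("pics/m3.png",np.hstack([a,b])[:,:,::-1])
```

```text
6.9833 [451.22133932  46.38227293 148.51594783] -0.0198835962889372 [428.8 342.6] tcp [271.6 183.7] [220. 262.]
```

View pics/m3.png

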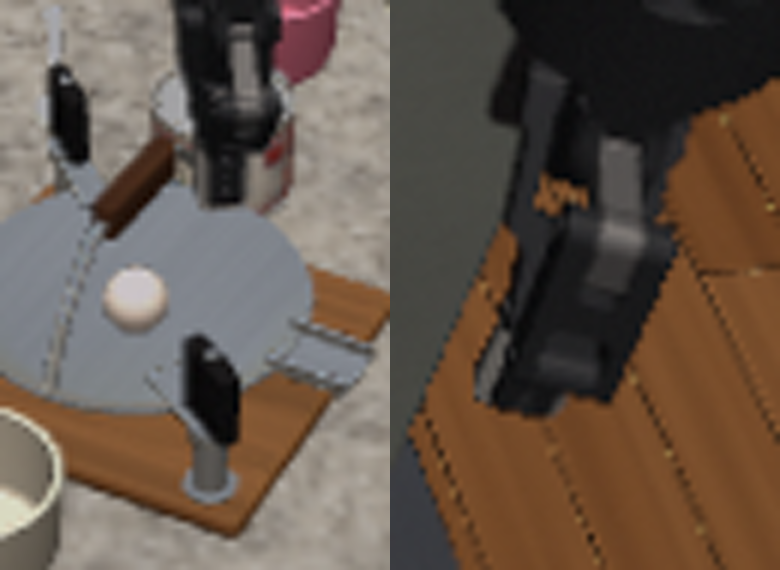

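Run:
```python
from h import *
t=read_camera("top");s=read_camera("side")
for z in(0,100): print(z,"side",proj(s,[0,0,z]).round(),"top",proj(t,[0,0,z]).round())
for d,p in((s,(272.5,174)),(s,(439,352))):
    o,v=ray(d,p)
    for y in (46.4,30,15,0,551,570): X=o+v*(y-o[1])/v[1]; print(y,X.round(1))
# project known scene points into side from top-derived positions
for n,X,z in(("board L",(443,68),18),("board B",(345,-83),18),("bar c",C,122),("ram",RAM,52)): print(n,proj(s,[*X,z]).round(1),((proj(s,[*X,z])-[205,140]+.5)*5.6).round())
```

```text
0 side [421. 204.] top [263. 377.]
100 side [430. 177.] top [264. 391.]
46.4 [449.4  46.4 180.2]
30 [447.3  30.  167.1]
15 [445.5  15.  155.2]
0 [443.6   0.  143.2]
551 [511.7 551.  583.1]
570 [514.1 570.  598.3]
46.4 [-248.3   46.4 -793.2]
30 [-263.1   30.  -824.1]
15 [-276.7   15.  -852.4]
0 [-290.2    0.  -880.7]
551 [207.1 551.  158. ]
570 [224.2 570.  193.8]
board L [274.8 225.5] [393. 482.]
board B [301.6 187.8] [544. 270.]
bar c [258.2 167.4] [301. 156.]
ram [230.  217.6] [143. 438.]
```

Run:
```python
from h import *
s=read_camera("side")
for z in(195,208,238):
  for k in(42,-42,57,-57): print(z,k,proj(s,[235.6+.39*k,551.5+.92*k,z]).round())
q0=current_q()
goto(pos(NEAR,150),ori(np.pi-1.344+1.40-1.57)); s=read_camera("side"); p=current_position();print(p,current_t(),proj(s,p))
q=((proj(s,p)-[235,140])*6).round();print(q)
let_go(); s2=read_camera("side");print(current_position())
a,b=[cv2.resize(x["image"][140:235,235:300],None,fx=6,fy=6,interpolation=cv2.INTER_CUBIC) for x in(s,s2)]
cv2.circle(a,tuple(int(x) for x in q),3,(255,0,0),-1);cv2.circle(b,tuple(int(x) for x in q),3,(255,0,0),-1)
cv2.imwrite("pics/m4.png",np.hstack([a,b])[:,:,::-1])
```

```text
195 42 [428. 364.]
195 -42 [430. 322.]
195 57 [427. 372.]
195 -57 [430. 316.]
208 42 [430. 360.]
208 -42 [432. 318.]
208 57 [429. 368.]
208 -57 [432. 311.]
238 42 [434. 351.]
238 -42 [436. 308.]
238 57 [434. 359.]
238 -57 [436. 301.]
[451.77131864  46.40890667 149.91980392] 8.5833 [271.38384216 183.30948334]
[218. 260.]
[451.80490928  46.39857804 149.99514582]
```

View pics/m4.png

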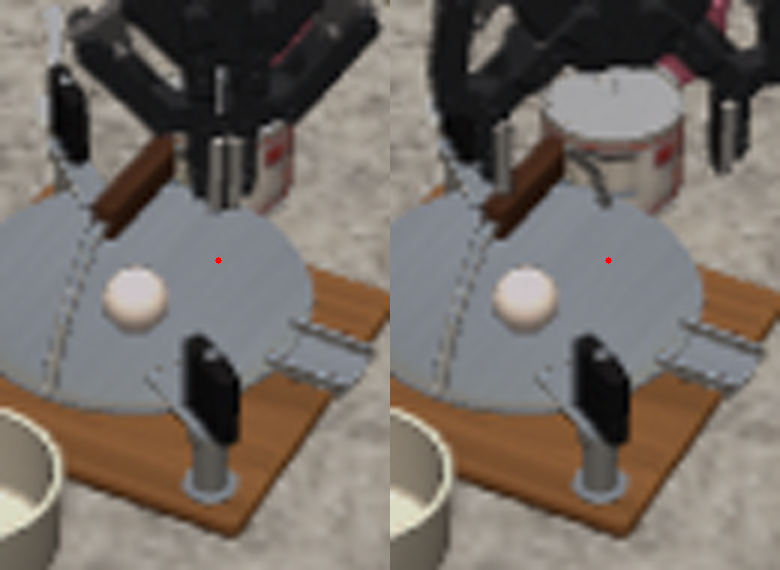

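The shut fingertips sit about 9 px (30 mm) above where the reported TCP projects, and this holds whichever way the tool is turned. The wing, board, ball and base all project correctly, so the arm's reported TCP is about 30 mm deeper than the real tips. I will command 30 mm lower and keep the force guard on.

```bash
cat >> h.py <<'E'
DZ=-30
E
python3 - <<'E'
from h import *
clip(NEAR,1.94,np.pi-1.344+1.40,z=66+DZ)
E
```

```text
t 9.8167
hit False [452.4  46.4  37. ]
t 11.7 w 11.735439373414028 gf 27.545337975025177 dF [ 7.9  2.5 -3.1]
t 13.7 M [-0.14 -1.12  0.05] F [ 6.3 -0.2 -2.7] -1.258 11.554498339921517
```

Run:
```python
from h import *
p=np.pi-1.344+1.40
for d in(.03,.06):
    move_straight(pos(NEAR,66+DZ),ori(p+d)); print(np.round(current_ft_torque(),3))
let_go(); move_straight(pos(NEAR,140),speed=200); print(current_t())
clip(FAR,1.88,1.797+1.40,z=66+DZ)
for d in(.03,.06):
    move_straight(pos(FAR,66+DZ),ori(1.797+1.4+d)); print(np.round(current_ft_torque(),3))
let_go(); move_straight(pos(FAR,140),speed=200)
goto(pos(C,145),ori(.956))
print(current_t(),current_position())
```

```text
[-0.002 -1.043 -0.473]
[ 0.011 -1.132 -0.818]
15.575
t 16.4917
hit False [ 501.3 -164.7   37.1]
t 18.375 w 11.353172290210825 gf 27.33470320701599 dF [ 9.3  3.  -1.3]
t 20.4583 M [-0.77 -0.83  0.04] F [ 4.6 -5.  -1.4] -1.312 11.20297490629949
[-0.774 -0.929 -0.413]
[-0.633 -0.778 -0.765]
24.4667 [476.60524733 -59.66271668 144.67892484]
```

Both clips reached their stops, where the moment rose to 0.8 N m. Next I grasp the bar and lift gently.

Run:
```python
from h import *
print(move_straight(pos(C,92+DZ),speed=80,max_force=15),current_position())
f=current_force()
close(20); print(current_grip_width(),current_gripper_force(),(current_force()-f).round(1))
close(70); print(current_grip_width(),current_gripper_force(),(current_force()-f).round(1),current_t())
p=current_position()
print(move_straight(pos(C,75+DZ+30+0),speed=30,max_force=40),(current_force()-f).round(1))
print(move_straight(pos(C,92+DZ+105),speed=40,max_force=40),(current_force()-f).round(1),current_ft_torque().round(2),current_t())
t=read_camera("top");s=read_camera("side")
a=cv2.resize(t["image"][145:255,205:345],None,fx=3,fy=3)
b=cv2.resize(s["image"][130:240,200:330],None,fx=3,fy=3)
cv2.imwrite("pics/m5.png",np.hstack([a,b])[:,:,::-1])
```

```text
False [477.14216235 -59.7164664   62.72662599]
13.58557803506814 22.86189615726471 [ 0.1 -0.3 -1.1]
12.813513542631211 68.5626482963562 [ 0.6 -1.4 -1.7] 26.5167
False [-0.9 -1.4 -1.8]
False [-0.2 -1.6 -1.8] [-0.01 -0.07  0.06] 29.55
```

View pics/m5.png

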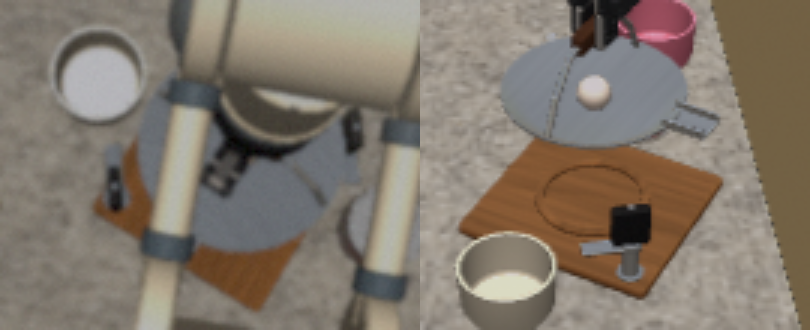

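The dish is lifted and level, with the ball in its middle (side crop (593,92)). The near clip's tongue is turned away. Next comes the quarter turn towards the ramekin.

Run:
```python
from h import *
u=(RAM-C)/np.linalg.norm(RAM-C); G=RAM-120*u; th=np.arctan2(u[1],u[0])
p1=.956+(th-np.pi)-(-.615); print(G,th,p1)
for k in np.linspace(0,1,11)[1:]:
    move_straight(pos(C+k*(G-C),92+DZ+105),ori(.956+k*(p1-.956)),speed=6)
wait(1); print(current_t(),current_position(),current_gripper_force(),current_grip_width())
t=read_camera("top");s=read_camera("side")
a=cv2.resize(t["image"][145:255,205:345],None,fx=2.7,fy=2.7)
b=cv2.resize(s["image"][130:240,180:330],None,fx=2.7,fy=2.7)
cv2.imwrite("pics/m6.png",np.hstack([a,b])[:,:,::-1])
for n,X in(("lip",[*RAM,152]),("ball",[*G,148])):
    print(n,((proj(s,X)-[180,130])*2.7+[378,0]).round(),((proj(t,X)-[205,145])*2.7).round())
```

```text
[493.35832777 -36.22429324] 0.9516412743963728 -0.6189513791934205
36.9 [493.3644913  -36.23055996 166.99497088] 68.38730692863464 12.830736681264847
lip [508. 159.] [84. 41.]
ball [574.  95.] [191. 115.]
```

View pics/m6.png

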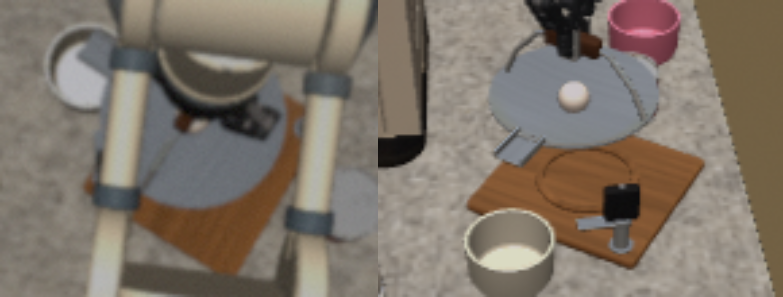

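The lip tip is at (508,158) in the side view and (84,41) in the top view, both where it should be over the ramekin. The ball is in the middle at (573,95) and the dish is still.

```bash
python3 -c "
from h import *
print(hand_in(),current_t())"
```

```text
the job is handed in; nothing more can be done
the job is handed in; nothing more can be done
```

I handed the job in at about 37 s: both clips are turned to their stops, and the dish is held level and still above its board, with the ball in its middle and the lip over the white ramekin; no verdict came back.

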